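# Register a glass plate in the jig corner and lay it on the viewer

## Robot

A 7-joint arm with a two-finger parallel gripper is mounted at the origin on the work surface. World frame = base frame: x ahead of the robot, y to its left, z up, the work surface at z = 0. Lengths are in m, angles in rad, forces in N, time in s.
With the tool pointing down it reaches from about 0.4 to 0.85 m from the base axis. Payload 10.4 kg.
Tool frame: the origin (TCP) lies between the finger pads; the fingertips stand 17 mm ahead of it and the grasp point (between the pads) lies 2 mm behind it; x points along the fingers, y is the direction in which the jaws open and shut, and the axes are right-handed (so a half turn about x gives the same grasp; the last joint's range is limited). The gripper opens to 87 mm and grips with 3 to 60 N. Pads are 19 mm wide; open, the fingers measure 117 mm over their backs; the gripper's body (75 mm by 190 mm) begins 51 mm behind the grasp point.
Start: joints at [-1.336, 0.332, -0.065, 1.46, 0.022, 1.35, -0.088], TCP at [0.159, 0.604, 0.24] pointing down, gripper open.
Joint ranges: [-2.6, 2.6], [-0.5, 2.12], [-1.47, 1.34], [0.16, 2.42], [-1.27, 4.41], [0.06, 2.06], [-2.6, 2.6]. Speed limits (rad/s): [2.22, 2.22, 2.79, 2.79, 3.14, 3.14, 3.14].

## Interface

Orientations are given as a unit quaternion [x, y, z, w].
In Python, from bench import r, optics, close_job gives the robot as it stands.
- The arm moves only by the shell command python3 -m inch 'ROWS' [OPENING] [FORCE]. ROWS is JSON, a list of rows, each an object with "translation": the shift along the tool's x, y, z in cm, a list of three; "spin": the turn about the tool's x in degrees. In form: [{"translation": [tx, ty, tz], "spin": spin}, ...]. A call has 1 to 20 rows; each row shifts and turns the pose as measured when the row begins, along the tool's axes as they then stand; what a row does not reach is not made up. A row lasts 1/8 s, in which the tool goes at most 62.5 mm and 10.7 degrees, less where a joint would pass 70% of its speed; a pose out of reach is approached as far as the arm can. A call is refused whole if a number of a shift passes 6.25 or a number of a turn 10.7, either way. A call with a gripper value outside its range is refused whole. OPENING is the closure, from 0 (fully open) to 1 (shut), set as the call begins (- or left out, the last holds). The fingers move at their own pace and stop on an object; FORCE is the grip in N (left out, the last holds). Time passes only in rows, so rows that do not move let the fingers close. It gives the time, the measured TCP pose, the force and the opening at its end, in the units of the state.
- r.read_state(): the state, without advancing time (a new reading comes with each control period).
- optics.camera(name): name is "scene" or "top" or "wrist"; returns the picture (384x512x3 uint8, red, green, blue); there is no depth.
- optics.camera_model(name): a dict with "camera_matrix" (3x3 intrinsics, pixels), "world_from_camera" (4x4, takes a point from camera to world coordinates); the wrist camera has in their place "tool_from_camera" (4x4, takes a point from camera to tool coordinates, whose origin is the TCP and whose axes are the tool frame's). Camera axes: x right, y down, z forward; pixel columns grow to the right and rows downward; lengths in m; the calibration is good to about 2 mm. A picture is of the moment at which its call begins: read the wrist's pose just before it. camera_model takes no time and is no camera call.
- close_job(): hands the job in, once; it reports no verdict.
The state is a dict: "time": time; "joint_positions": joint angles; "joint_vel": joint speeds; "joint_torque": joint torques, N m; "ee_pos": TCP position; "eef_rot": TCP orientation; "ft_force": force on the tool from outside, world axes, zero at the start; "torque": the same for the moment, N m; "width": finger opening in m.
Only numpy, scipy, OpenCV 4.12 (cv2) and the standard library are available. Lean on these libraries where they do the work, as an engineer would, in place of code of your own. Each camera call takes 0.05 s, during which the arm holds its last target.

## Task

Gently slide the rectangular green glass plate, without lifting it, across the bed of the copper jig into its corner: flush along the rail and pressed for a moment against the tip of the stop screw. Then pick it up from that corner and lay it flat over the window in the upturned back of the mahogany viewer, centred and square to the window, and let go. Handle the glass softly and leave the other things on the table where they are.

Things in the scene. Friction and masses are not known exactly. Their poses are not given: they have to be found in the camera images.
- jig: Fixed copper jig: bed 170 x 260 mm (its x, y), top 10 mm above the origin (centre of its underside). A rail along its +x side and a stop block at its +y end stand on the bed. The corner to use is between the rail and the stop screw. The plate starts on the bed.
- rail: Copper rail on the bed, 14 mm high, 18 mm thick, axes as the jig's; origin on the bed top at jig x = +45, y = +5 mm, in its working face, which looks to -x. It runs from 105 mm to -105 mm along y, broken by a finger notch cut right through down to the bed, from jig y = +18 to +73 mm.
- stop: Copper stop block on the jig's bed, 34 x 20 x 20 mm, origin at its underside's centre, axes as the jig's; its -y face is at jig y = +110 mm. A nickel screw, 7 mm thick, passes through it along y at jig x = 22.5 mm, 4.5 mm above the bed; its tip stands 4 to 16 mm out of that face. How far is set anew each time and not reported: look or feel. It does not yield to a soft push.
- plate: Loose rectangular green glass plate, 45 x 107 x 6 mm (its x, y, z), 60 to 100 g; origin at its underside's centre. Lies skewed and flat on the bed. Never press it on rail or screw with 30 N or more, nor on the viewer with 60 N; a feel of 2 to 6 N is enough. Home: long edge flush on the rail, one end on the screw tip with some 1 N or more for 0.1 s.
- plate_center (a point): Centre of the glass plate, half-way up (3 mm above its underside); axes as the plate's.
- home (a point): Fixed point of the jig, where the plate's centre is when home if the screw tip stands 10 mm out: the true home is up to 6 mm either way along jig y.
- viewer: Mahogany viewer body, fixed on the table, lying with its back up: a block 98 x 150 x 55 mm (its x, y, z), origin at the centre of its underside, long side along its y; a low brass bayonet socket on its -x side.
- window (a point): Centre of the window opening in the viewer's flat top, at the height of that top, 55 mm above the table. The opening is 32 x 90 mm (viewer x, y); the plate laid with its long side along viewer y covers it with a margin all round. No recess: the plate just lies on top; a thin inlaid brass line, 50 x 112 mm inside, frames its place.
- lens_tube: Bystander: standing brass tube, 44 mm across, 48 mm tall, loose; origin at the centre of its underside.
- caliper: Bystander: boxwood caliper lying flat, about 50 x 130 x 6 mm, loose; origin under the middle of its beam.
- lens_blank: Bystander: round green glass disc, 42 mm across, 7 mm thick, loose; origin at the centre of its underside.
- thumb_wheel: Bystander: nickel thumb wheel lying flat, 32 mm across, 16 mm tall with its hub, loose; origin at the centre of its underside.
There are look-alikes about, which are no part of the job. What is shaped like the plate but blue is not meant. Leave any purple look-alike of the viewer alone.

How it is judged:
On the way, in this order (a step that is already met when the one before it is completed fails the run):
1. the plate lies flush along the rail and is pressed against the tip of the stop screw (at least 0.8 N) (contact force between plate and stop above 0.8 N and x of plate_center in the frame of jig between 0.0207 and 0.024 m and angle between the y axis of plate and the y axis of jig, either way round below 0.03 rad and z of plate_center in the frame of jig below 0.0145 m), for 0.1 s.
2. the plate is picked up, 20 mm or more above the bed (z of plate_center in the frame of jig above 0.033 m), for 0.1 s.
At the end, for the whole second after the job is handed in: The glass plate lies flat and still on the viewer's top, its centre within 4 mm of the window's centre, its long side within 4 degrees of the window's, and it is released (horizontal distance between plate_center and window below 0.004 m and angle between the y axis of plate and the y axis of viewer, either way round below 0.07 rad and z of plate_center in the frame of viewer between 0.0565 and 0.0595 m and angle between plate_center's own z axis and vertical below 0.05 rad and linear speed of plate below 0.01 m/s and contact force between plate and the fingers below 0.05 N); the robot touches nothing.
It fails at once if the glass is pressed against the rail or the stop screw with 30 N or more (contact force between plate and rail above 30 N or contact force between plate and stop above 30 N).
It fails at once if the glass is pressed down on the viewer with 60 N or more (contact force between plate and viewer above 60 N).
It fails at once if the plate is lifted off the bed elsewhere than in the corner (6 to 20 mm up, over the bed, more than 35 mm from home) (z of plate_center in the frame of jig between 0.019 and 0.033 m and x of plate_center in the frame of jig between -0.085 and 0.085 m and y of plate_center in the frame of jig between -0.13 and 0.13 m and horizontal distance between plate_center and home above 0.035 m).
It fails at once if the lens tube, caliper, lens blank or thumb wheel is moved more than 15 mm (distance of any of lens_tube, caliper, lens_blank, thumb_wheel from where it was at the start of the episode above 0.015 m).
It also fails if it takes over 54 s, if anything falls off the work surface, if the arm or the gripper's body presses on something with over 40 N, if the wrist force passes 120 N, or if a joint passes its speed limit or range.

## Working session

There is one attempt and no reset: what is moved stays moved. The work goes in short steps, Python scripts to look and compute and a shell command to move; the robot and the scene stay as the last step left them, time stands still between calls to the robot, and variables do not carry over. Pictures are saved under pics/ and viewed, and the job is handed in when it is done.

```bash
ls; mkdir -p pics
python3 - <<'E'
from bench import r, optics
import cv2, numpy as np
np.set_printoptions(precision=4,suppress=True)
s=r.read_state(); print({k:np.round(v,4).tolist() for k,v in s.items()})
for n in ["scene","top","wrist"]:
    im=optics.camera(n); cv2.imwrite(f"pics/{n}0.png",im[:,:,::-1])
    m=optics.camera_model(n); print(n,m)
E
```

```text
pics
{'time': 0.0, 'joint_positions': [-1.3356, 0.3329, -0.0647, 1.4609, 0.0216, 1.3499, -0.0885], 'joint_vel': [0.0004, 0.0, -0.001, -0.002, -0.0006, -0.0001, 0.0004], 'joint_torque': [0.0009, -62.3272, 0.0253, -38.9897, -0.0612, 0.0399, 0.0001], 'ee_pos': [0.1592, 0.604, 0.2388], 'eef_rot': [0.0904, 0.7013, -0.0914, 0.7012], 'ft_force': [-0.0998, 0.7573, -0.3635], 'torque': [-0.0258, -0.0041, 0.0144], 'width': 0.0866}
scene {'camera_matrix': array([[431.5276,   0.    , 256.6236],
       [  0.    , 431.5276, 190.8513],
       [  0.    ,   0.    ,   1.    ]]), 'world_from_camera': array([[ 0.0112,  0.7543, -0.6564,  1.17  ],
       [ 0.9999, -0.0023,  0.0144, -0.039 ],
       [ 0.0093, -0.6565, -0.7543,  0.7636],
       [ 0.    ,  0.    ,  0.    ,  1.    ]])}
top {'camera_matrix': array([[409.2061,   0.    , 253.4107],
       [  0.    , 409.2061, 190.7409],
       [  0.    ,   0.    ,   1.    ]]), 'world_from_camera': array([[ 0.0268, -0.9887,  0.1475,  0.4139],
       [-0.9996, -0.0262,  0.0061, -0.0474],
       [-0.0022, -0.1476, -0.9891,  1.0504],
       [ 0.    ,  0.    ,  0.    ,  1.    ]])}
wrist {'camera_matrix': array([[296.5709,   0.    , 254.3423],
       [  0.    , 296.5709, 190.5226],
       [  0.    ,   0.    ,   1.    ]]), 'tool_from_camera': array([[ 0.0002, -0.2488,  0.9686, -0.1455],
       [ 1.    , -0.0006, -0.0003, -0.0005],
       [ 0.0006,  0.9686,  0.2488, -0.0679],
       [ 0.    ,  0.    ,  0.    ,  1.    ]])}
```

View pics/scene0.png

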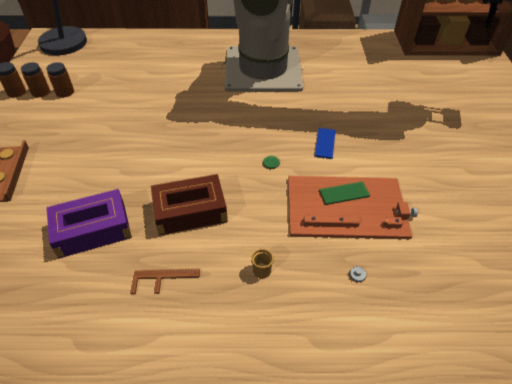

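View pics/top0.png

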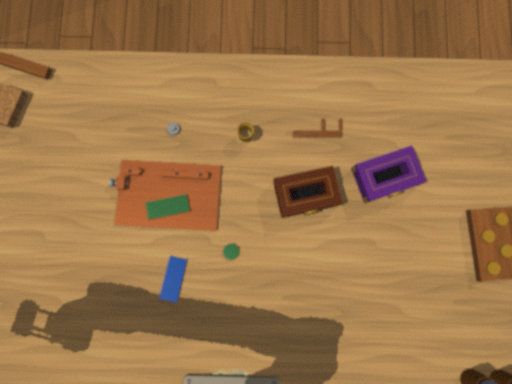

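View pics/wrist0.png

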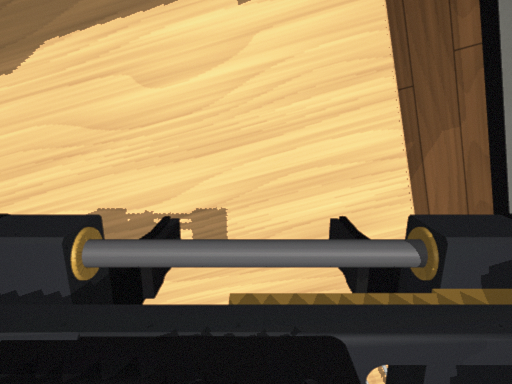

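The scene view shows the copper jig at (350,208) with the green plate at (345,193). The mahogany viewer is at (188,203) and its purple look-alike at (88,222). The blue look-alike plate is at (325,143). In the top view the plate is at (168,207), the jig at (168,196) and the viewer at (308,190).

Candidates (top view):
- **Plate:** the green rectangle at (168,207) fits. The blue rectangle (174,280) and the round green disc (231,252) do not.
- **Viewer:** the mahogany block at (308,190) fits. The purple one (390,174) does not.

I'll confirm both with enlarged crops.

Run:
```python
import cv2, numpy as np
t=cv2.imread('pics/top0.png'); s=cv2.imread('pics/scene0.png')
a=cv2.resize(t[150:240,100:235],None,fx=5.5,fy=5.5,interpolation=cv2.INTER_CUBIC); cv2.imwrite('pics/c_jig_top.png',a)
a=cv2.resize(t[155:225,265:355],None,fx=7,fy=7,interpolation=cv2.INTER_CUBIC); cv2.imwrite('pics/c_view_top.png',a)
a=cv2.resize(s[165:250,275:430],None,fx=5,fy=5,interpolation=cv2.INTER_CUBIC); cv2.imwrite('pics/c_jig_sc.png',a)
```

```text
(no output)
```

View pics/c_jig_top.png

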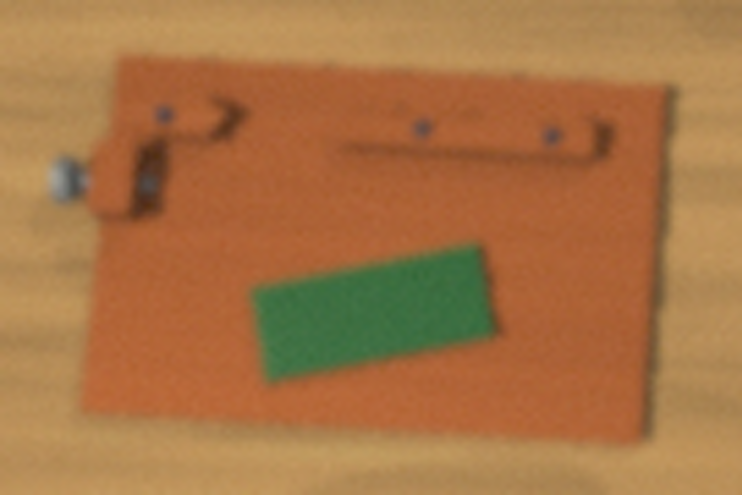

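View pics/c_view_top.png

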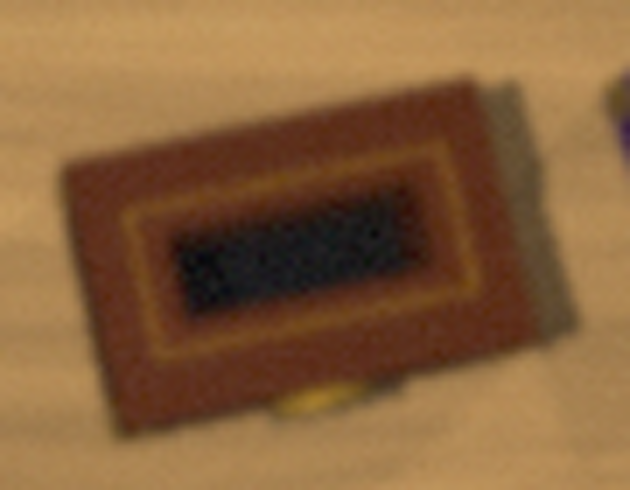

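View pics/c_jig_sc.png

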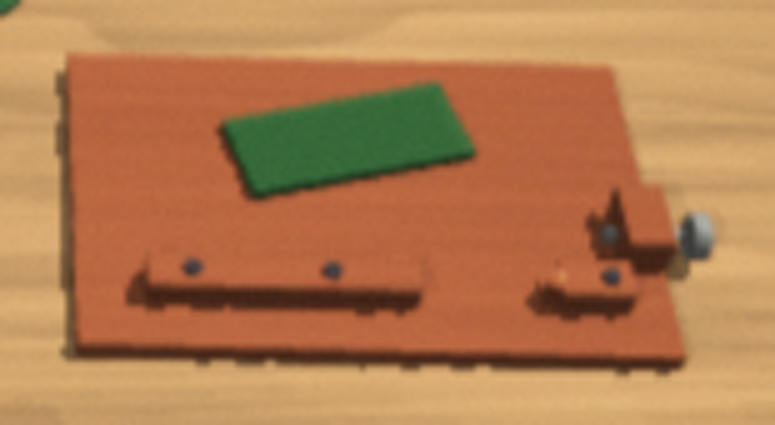

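Both crops confirm it: the green rectangle lies skewed on the copper bed, and the mahogany viewer has its window and brass frame line facing up. Next I'll measure poses.

```bash
cat > h.py <<'E'
import cv2, numpy as np
from scipy.optimize import least_squares
from scipy.spatial.transform import Rotation as R
from bench import r, optics
np.set_printoptions(precision=4,suppress=True)
def pose():
    s=r.read_state(); T=np.eye(4); T[:3,:3]=R.from_quat(s['eef_rot']).as_matrix(); T[:3,3]=s['ee_pos']; return T,s
def cam(n,T=None):
    m=optics.camera_model(n); 
    W=m['world_from_camera'] if n!='wrist' else T@m['tool_from_camera']
    return m['camera_matrix'],W
def back(uv,K,W,z):
    uv=np.atleast_2d(np.asarray(uv,float)); d=np.c_[(uv-K[:2,2])/np.diag(K)[:2],np.ones(len(uv))]@W[:3,:3].T
    return W[:3,3]+d*((z-W[2,3])/d[:,2])[:,None]
def proj(P,K,W):
    q=(np.atleast_2d(P)-W[:3,3])@W[:3,:3]; return q[:,:2]/q[:,2:]*np.diag(K)[:2]+K[:2,2]
def biggest(mask):
    c,_=cv2.findContours(mask.astype(np.uint8),cv2.RETR_EXTERNAL,cv2.CHAIN_APPROX_NONE)
    return max(c,key=cv2.contourArea)[:,0,:].astype(float)
def rect(pts): # world xy -> centre, dims(short,long), yaw of long axis
    (c,d,a)=cv2.minAreaRect((np.asarray(pts)[:,:2]*1000).astype(np.float32)); 
    b=cv2.boxPoints((c,d,a)); e=[b[1]-b[0],b[2]-b[1]]; l=max(e,key=np.linalg.norm)
    return np.array(c),sorted(d),np.degrees(np.arctan2(l[1],l[0]))
E
python3 - <<'E'
from h import *
for n,z0 in (("top",0),("scene",0)):
    im=cv2.imread(f"pics/{n}0.png"); K,W=cam(n); hsv=cv2.cvtColor(im,cv2.COLOR_BGR2HSV); H,S,V=[hsv[...,i].astype(int) for i in range(3)]
    print(n,'px bgr/hsv jig,plate,viewer', [hsv[p] for p in ([(215,130),(207,168),(177,285)] if n=='top' else [(220,290+10),(193,345),(215,165)])])
    g=(H>50)&(H<80)&(S>120)
    sel=np.zeros_like(g); sel[(slice(150,240),slice(100,235)) if n=='top' else (slice(165,250),slice(275,430))]=1
    p=biggest(g&sel); print(' plate',rect(back(p,K,W,.016)))
    j=((H<12)|(H>175))&(S>140)&(V>120); p=biggest(j&sel|g&sel); print(' jig',rect(back(p,K,W,.01)))
    dsel=np.zeros_like(g); dsel[(slice(155,225),slice(265,355)) if n=='top' else (slice(170,240),slice(140,235))]=1
    v=((H<8)|(H>170))&(S>120)&dsel; p=biggest(v); print(' viewer',rect(back(p,K,W,.055)))
E
```

```text
top px bgr/hsv jig,plate,viewer [array([ 11, 180, 177], dtype=uint8), array([ 64, 118, 112], dtype=uint8), array([  9, 166, 100], dtype=uint8)]
 plate (array([526.6223, 142.0944]), [7.124905109405518, 7.3513922691345215], np.float32(47.13611))
 jig (array([553.4834, 181.3599]), [165.94798278808594, 265.4929504394531], np.float32(88.22255))
 viewer (array([ 580.6882, -171.0726]), [6.994779109954834, 8.852283477783203], np.float32(-44.391026))
scene px bgr/hsv jig,plate,viewer [array([  9, 166, 180], dtype=uint8), array([ 62, 124, 105], dtype=uint8), array([  7, 174,  98], dtype=uint8)]
 plate (array([525.6664, 174.7209]), [37.83177185058594, 99.37340545654297], np.float32(-76.116066))
 jig (array([555.0469, 181.5692]), [169.5206756591797, 268.84613037109375], np.float32(87.874756))
 viewer (array([ 586.5132, -170.0228]), [132.60748291015625, 145.38418579101562], np.float32(-76.72774))
```

```bash
cat >> h.py <<'E'
def green(im): 
    hsv=cv2.cvtColor(im,cv2.COLOR_BGR2HSV).astype(int); return (hsv[...,0]>45)&(hsv[...,0]<85)&(hsv[...,1]>90)
def fitpose(obs,x0): # obs: list of (model pts Nx3 body, uv, K, W); fits x,y,yaw
    def f(x):
        o=[]
        for M,uv,K,W in obs:
            c,s=np.cos(x[2]),np.sin(x[2]); P=M@np.array([[c,s,0],[-s,c,0],[0,0,1]])+[x[0],x[1],0]
            o.append((proj(P,K,W)-uv).ravel())
        return np.concatenate(o)
    q=least_squares(f,x0,x_scale=[.01,.01,.1]); return q.x,q.fun.reshape(-1,2)
E
python3 - <<'E'
from h import *
def cr(p,f,o): return (np.array(p,float)+.5)/f-.5+np.array(o)
Kt,Wt=cam('top'); Ks,Ws=cam('scene')
def box(a,b,z): return np.array([[a/2,b/2,z],[a/2,-b/2,z],[-a/2,-b/2,z],[-a/2,b/2,z]])
# order: (+x,+y) = top-left in top view, (+x,-y) top-right, (-x,-y) bottom-right, (-x,+y)
o=(box(.17,.26,.01),cr([(119,55),(668,86),(642,441),(82,411)],5.5,(100,150)),Kt,Wt)
s=(box(.17,.26,.01),cr([(684,355),(77,346),(67,54),(612,66)],5,(275,165)),Ks,Ws)
for nm,ob in (('top',[o]),('scene',[s]),('both',[o,s])):
    x,res=fitpose(ob,[.55,.18,0]); print('jig',nm,x,np.degrees(x[2]),np.abs(res).max())
v=(np.r_[box(.098,.15,.055),box(.051,.113,.055)],cr([(63,163),(470,78),(548,340),(118,435),(128,210),(440,143),(480,287),(160,358)],7,(265,155)),Kt,Wt)
x,res=fitpose([v],[.58,-.17,.2]); print('viewer top',x,np.degrees(x[2]),np.abs(res).max())
for n,(a,b) in (('top',(slice(150,240),slice(100,235))),('scene',(slice(165,250),slice(275,430)))):
    im=cv2.imread(f'pics/{n}0.png'); g=green(im); m=np.zeros_like(g); m[a,b]=g[a,b]; K,W=cam(n); print('plate',n,rect(back(biggest(m),K,W,.016)))
s=cv2.imread('pics/scene0.png'); cv2.imwrite('pics/c_view_sc.png',cv2.resize(s[165:245,140:240],None,fx=7,fy=7,interpolation=cv2.INTER_CUBIC))
E
```

```text
jig top [ 0.554   0.1774 -0.0291] -1.6680523023061755 0.5349221321880293
jig scene [ 0.554   0.1776 -0.0313] -1.7945859694773973 0.6130692681855407
jig both [ 0.554   0.1776 -0.0302] -1.730510153170208 0.5956008385639961
viewer top [ 0.5666 -0.1744  0.243 ] 13.920784263552557 0.9070150940524968
plate top (array([522.1777, 176.18  ]), [39.87556457519531, 102.83544158935547], np.float32(-77.01452))
plate scene (array([524.609 , 175.9563]), [43.67866134643555, 105.75115203857422], np.float32(-77.14659))
```

View pics/c_view_sc.png

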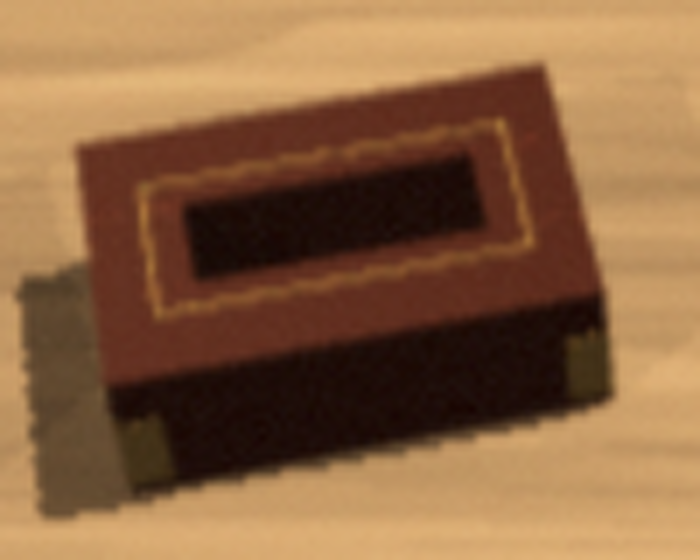

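Run:
```python
from h import *
def cr(p,f,o): return (np.array(p,float)+.5)/f-.5+np.array(o)
Kt,Wt=cam('top'); Ks,Ws=cam('scene')
def box(a,b,z): return np.array([[a/2,b/2,z],[a/2,-b/2,z],[-a/2,-b/2,z],[-a/2,b/2,z]])
O,F=box(.098,.15,.055),box(.051,.113,.055)
to=(O,cr([(63,163),(470,78),(548,340),(118,435)],7,(265,155)),Kt,Wt); tf=(F,cr([(128,210),(440,143),(480,287),(160,358)],7,(265,155)),Kt,Wt)
so=(O,cr([(605,292),(110,385),(78,147),(545,65)],7,(140,165)),Ks,Ws); sf=(F,cr([(533,247),(160,316),(142,186),(503,120)],7,(140,165)),Ks,Ws)
for nm,ob in (('to',[to]),('tf',[tf]),('so',[so]),('sf',[sf]),('outer',[to,so]),('frame',[tf,sf])):
    x,res=fitpose(ob,[.58,-.17,.2]); print('viewer',nm,x,np.degrees(x[2]),np.abs(res).max())
T,s=pose(); print(T)
yaw=lambda v:np.degrees(np.arctan2(v[1],v[0]))
print('tool y yaw',yaw(T[:2,1]),'z yaw',yaw(T[:2,2]))
for nm,uv,z in (('lens_tube',(246,131),.048),('wheel',(174,129),.01),('caliper',(318,133),.006),('blank',(231,252),.007)): print(nm,back(uv,Kt,Wt,z))
```

```text
viewer to [ 0.5659 -0.1741  0.2426] 13.900150559599368 0.9409671225057537
viewer tf [ 0.5673 -0.1748  0.2437] 13.96385770242177 0.5748387787443221
viewer so [ 0.5665 -0.174   0.2382] 13.648859516922858 0.5176467597058547
viewer sf [ 0.5659 -0.1743  0.2375] 13.605281282325706 0.5549396986180284
viewer outer [ 0.5662 -0.174   0.2405] 13.781642060512258 0.9731135801959567
viewer frame [ 0.5667 -0.1745  0.2407] 13.788787567378746 0.751772408259967
[[-0.0003  0.2549  0.967   0.1592]
 [-0.001   0.967  -0.2549  0.6041]
 [-1.     -0.001   0.      0.239 ]
 [ 0.      0.      0.      1.    ]]
tool y yaw 75.23224458378243 z yaw -14.76775514204587
lens_tube [[ 0.7158 -0.0184  0.048 ]]
wheel [[0.7277 0.1723 0.01  ]]
caliper [[ 0.7279 -0.207   0.006 ]]
blank [[0.4118 0.0113 0.007 ]]
```

The two camera fits agree. The jig is at (0.554, 0.1776), yaw -1.7°. The plate is at about (0.5235, 0.176), yaw about 13°. The viewer is at (0.5665, -0.174), yaw 13.8°. Now I'll move above the plate.

```bash
python3 -m inch '[{"translation":[0,-2.7,3.8],"spin":0},{"translation":[0,-2.7,3.8],"spin":0},{"translation":[0,-2.7,3.8],"spin":0},{"translation":[0,-2.7,3.8],"spin":0},{"translation":[0,-2.7,3.8],"spin":0},{"translation":[0,-2.7,3.8],"spin":0},{"translation":[0,-2.7,3.8],"spin":0},{"translation":[0,-2.7,3.8],"spin":0},{"translation":[0,-2.7,3.8],"spin":0},{"translation":[0,-2.7,3.8],"spin":0},{"translation":[0,-2.7,3.8],"spin":0},{"translation":[0,-2.7,3.8],"spin":0},{"translation":[0,0,0],"spin":10.4},{"translation":[0,0,0],"spin":10.4},{"translation":[0,0,0],"spin":10.4},{"translation":[0,0,0],"spin":10.4},{"translation":[0,0,0],"spin":10.4},{"translation":[0,0,0],"spin":10.4},{"translation":[0,0,0],"spin":0}]'
python3 - <<'E'
from h import *
T,s=pose(); print(T,s['time'],s['joint_positions'],s['ft_force'])
print('yaw y',np.degrees(np.arctan2(T[1,1],T[0,1])))
E
```

```text
time: 2.52
ee_pos: [0.5267, 0.1577, 0.2347]
eef_rot: [0.446, 0.547, -0.451, 0.546]
ft_force: [0.5, 0.1, -0.9]
width: 0.0868
[[-0.0056  0.9808  0.1951  0.5267]
 [-0.0059  0.1951 -0.9808  0.1577]
 [-1.     -0.0067  0.0047  0.2347]
 [ 0.      0.      0.      1.    ]] 2.525 [-0.7744  0.1754  0.4512  1.6864 -0.0751  1.3049 -0.1126] [ 0.5315  0.0513 -0.9421]
yaw y 11.248248042657316
```

Run:
```python
from h import *
T,s=pose(); np.save('T1.npy',T); im=optics.camera('wrist')[:,:,::-1].copy(); cv2.imwrite('pics/w1.png',im)
K,W=cam('wrist',T); c,d,y=rect(back(biggest(green(im)),K,W,.016)); print(c,d,y)
```

```text
[521.5749 176.1105] [43.94697570800781, 106.39484405517578] -76.99813
```

View pics/w1.png

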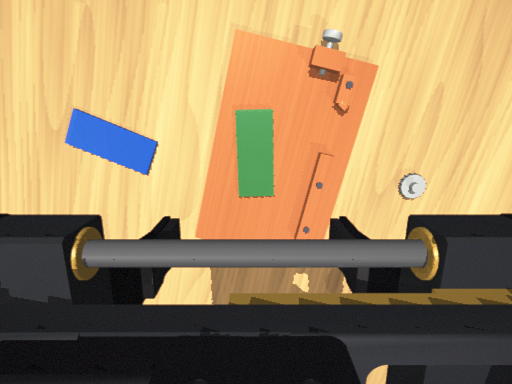

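The wrist view shows the green plate at (255,153), the rail on its right with the notch at (325,135), and the stop block at (327,60). The blue look-alike is at (112,140). I'll enlarge the jig to get the screw tip and the rail.

Run:
```python
import cv2
im=cv2.imread('pics/w1.png'); cv2.imwrite('pics/c_w1.png',cv2.resize(im[20:125,225:390],None,fx=4.8,fy=4.8,interpolation=cv2.INTER_CUBIC))
cv2.imwrite('pics/c_w1b.png',cv2.resize(im[95:245,190:345],None,fx=4,fy=4,interpolation=cv2.INTER_CUBIC))
```

```text
(no output)
```

View pics/c_w1.png

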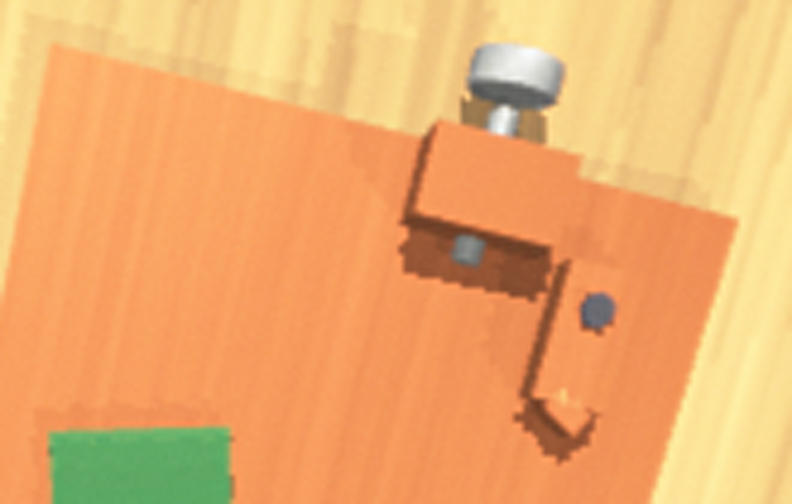

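View pics/c_w1b.png

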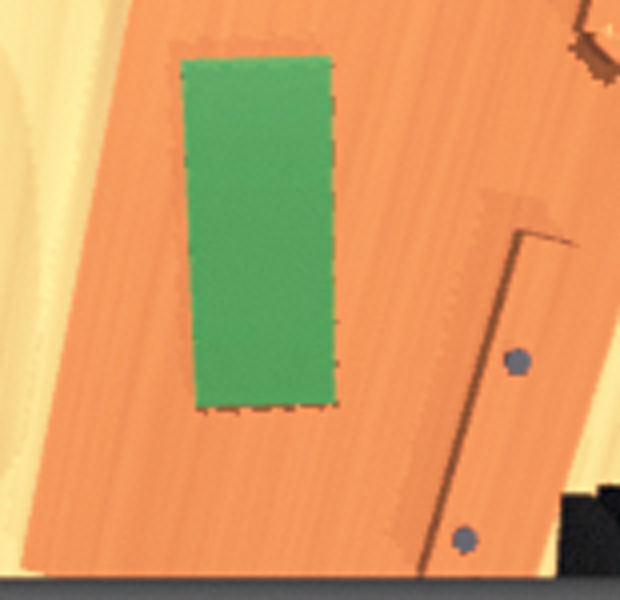

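Run:
```python
from h import *
def cr(p,f,o): return (np.array(p,float)+.5)/f-.5+np.array(o)
T=np.load('T1.npy'); K,W=cam('wrist',T)
A=lambda p:cr(p,4.8,(225,20)); B=lambda p:cr(p,4,(190,95))
M=np.array([[-85,130,10],[85,130,10],[-85,-130,10],[45,18,24],[5.5,110,30],[39.5,110,30]])/1000.
uv=np.array([A((50,44)),A((737,218)),B((22,570)),B((518,232)),A((418,212)),A((551,247))])
x,res=fitpose([(M,uv,K,W)],[.55,.18,0]); print(x,np.degrees(x[2]),res)
Rj=np.array([[np.cos(x[2]),-np.sin(x[2])],[np.sin(x[2]),np.cos(x[2])]])
for p,z in (((463,264),.012),((466,256),.0145),((468,236),.018)): print('tip',p,(back(A(p),K,W,z)[0,:2]-x[:2])@Rj)
print('plate in jig',(np.array([.52157,.17611])-x[:2])@Rj)
```

```text
[ 0.5529  0.1772 -0.0308] -1.7634727442891156 [[-0.3346 -0.0341]
 [ 0.1618 -0.0939]
 [-0.6101 -0.2562]
 [ 1.3274  0.3285]
 [-1.3141 -0.0028]
 [ 0.7706  0.1291]]
tip (463, 264) [0.0231 0.1048]
tip (466, 256) [0.0229 0.1063]
tip (468, 236) [0.0215 0.1101]
plate in jig [-0.0312 -0.002 ]
```

The tip stands about 5 mm out. I'll align over the plate and come down part way.

```bash
cat > st.py <<'E'
from h import *
import sys
T,s=pose(); a=float(np.degrees(np.arctan2(T[1,1],T[0,1])))
J=np.array([.5533,.1774]); y=np.radians(-1.76); Rj=np.array([[np.cos(y),-np.sin(y)],[np.sin(y),np.cos(y)]])
print('t',round(s['time'],3),'tcp',T[:3,3],'yaw',round(a,2),'tilt',T[:2,0],'F',np.asarray(s['ft_force']),'w',round(float(s['width']),4)); print('in jig',(T[:2,3]-J)@Rj*1000,'Fjig',np.asarray(s['ft_force'])[:2]@Rj)
if len(sys.argv)>4:
    g=np.array([float(v) for v in sys.argv[1:4]])
    if len(sys.argv)>5: g[:2]=J+Rj@(g[:2])   # jig coords
    print('tool shift cm',T[:3,:3].T@(g-T[:3,3])*100,'spin',a-float(sys.argv[4]))
E
python3 -m inch '[{"translation":[1,-0.1,-0.95],"spin":-0.9},{"translation":[4,-0.05,-0.95],"spin":-0.9},{"translation":[5,0,0],"spin":0},{"translation":[5,0,0],"spin":0},{"translation":[2,0,0],"spin":0},{"translation":[0,0,0],"spin":0}]' 0 5
python3 st.py 0.522 0.1761 0.0285 13.0
```

```text
time: 3.32
ee_pos: [0.5177, 0.1794, 0.0568]
eef_rot: [0.429, 0.561, -0.435, 0.559]
ft_force: [-0.0, -0.3, 1.1]
width: 0.0871
t 3.325 tcp [0.5177 0.1794 0.0568] yaw 14.66 tilt [-0.007  -0.0046] F [-0.0259 -0.2729  1.1145] w 0.0871
in jig [-35.6835   0.8876] Fjig [-0.0175 -0.2735]
tool shift cm [2.8237 0.3593 0.4198] spin 1.6578221058463516
```

```bash
python3 -m inch '[{"translation":[0.6,0.36,0.42],"spin":1.6},{"translation":[0,0,0],"spin":0},{"translation":[0.8,0,0],"spin":0},{"translation":[0.4,0,0],"spin":0},{"translation":[0,0,0],"spin":0}]' 
python3 st.py 0.522 0.1761 0.0285 13.0
```

```text
time: 3.95
ee_pos: [0.5239, 0.1772, 0.0402]
eef_rot: [0.438, 0.554, -0.441, 0.553]
ft_force: [0.7, -0.1, 0.0]
width: 0.0871
t 3.95 tcp [0.5239 0.1772 0.0402] yaw 13.12 tilt [-0.0033 -0.0021] F [ 0.6894 -0.0684  0.0286] w 0.0871
in jig [-29.3805  -1.1018] Fjig [ 0.6912 -0.0472]
tool shift cm [ 1.1735 -0.2056  0.0626] spin 0.12013647974378472
```

```bash
python3 -m inch '[{"translation":[0.5,-0.2,0.06],"spin":0},{"translation":[0.4,0,0],"spin":0},{"translation":[0.2,0,0],"spin":0},{"translation":[0,0,0],"spin":0}]' 
python3 st.py 0.522 0.1761 0.0285 13.0
python3 - <<'E'
from h import *
im=optics.camera('wrist')[:,:,::-1].copy(); cv2.imwrite('pics/w2.png',im)
E
```

```text
time: 4.45
ee_pos: [0.5219, 0.1761, 0.0286]
eef_rot: [0.438, 0.554, -0.441, 0.553]
ft_force: [0.2, -0.1, 0.4]
width: 0.0873
t 4.45 tcp [0.5219 0.1761 0.0286] yaw 13.12 tilt [-0.0033 -0.0021] F [ 0.1698 -0.1184  0.4188] w 0.0873
in jig [-31.366   -2.2973] Fjig [ 0.1733 -0.1132]
tool shift cm [ 0.0063  0.0126 -0.0004] spin 0.12285010316487543
```

View pics/w2.png

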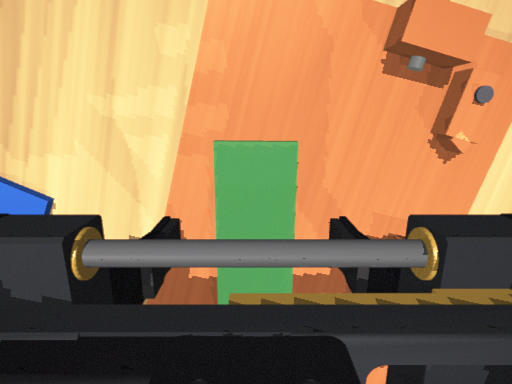

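The plate (rows 141 to 300) lies centred and square between the open fingers, and the screw tip shows at (417,62). I'll close gently.

```bash
python3 -m inch '[{"translation":[0,0,0],"spin":0},{"translation":[0,0,0],"spin":0},{"translation":[0,0,0],"spin":0},{"translation":[0,0,0],"spin":0}]' 1 6
python3 st.py 0.010 0.035 0.0285 -1.76 j
```

```text
time: 5.0
ee_pos: [0.5222, 0.1762, 0.029]
eef_rot: [0.439, 0.554, -0.441, 0.554]
ft_force: [-0.0, -0.2, 0.3]
width: 0.0548
t 5.0 tcp [0.5222 0.1762 0.029 ] yaw 13.13 tilt [-0.0026 -0.0017] F [-0.0328 -0.2444  0.2518] w 0.0548
in jig [-31.0437  -2.118 ] Fjig [-0.0253 -0.2453]
tool shift cm [ 0.0341  4.9203 -2.5328] spin 14.886199630916702
```

```bash
python3 -m inch '[{"translation":[0,0,0],"spin":0},{"translation":[0,0,0],"spin":0},{"translation":[0,0,0],"spin":0}]' 1 6
python3 st.py 0.010 0.035 0.0288 -1.76 j
```

```text
time: 5.38
ee_pos: [0.5222, 0.1763, 0.0291]
eef_rot: [0.439, 0.554, -0.441, 0.554]
ft_force: [0.0, -0.6, -0.2]
width: 0.0448
t 5.375 tcp [0.5222 0.1763 0.0291] yaw 13.13 tilt [-0.0025 -0.0016] F [ 0.025  -0.558  -0.2433] w 0.0448
in jig [-31.0058  -2.0886] Fjig [ 0.0421 -0.5569]
tool shift cm [ 0.0087  4.9159 -2.5307] spin 14.888930151722853
```

```bash
python3 -m inch '[{"translation":[0,0,0],"spin":2.5},{"translation":[0,0,0],"spin":3.5},{"translation":[0,0,0],"spin":3.5},{"translation":[0,0,0],"spin":3},{"translation":[0,0,0],"spin":1.5},{"translation":[0,0,0],"spin":0}]'
python3 st.py 0.0 0.040 0.0288 -1.76 j
```

```text
time: 6.12
ee_pos: [0.5222, 0.1762, 0.0291]
eef_rot: [-0.504, -0.495, 0.507, -0.494]
ft_force: [0.1, 0.0, -0.7]
width: 0.0452
t 6.125 tcp [0.5222 0.1762 0.0291] yaw -1.28 tilt [-0.0026 -0.0017] F [ 0.1027  0.0285 -0.6986] w 0.0452
in jig [-31.0444  -2.1461] Fjig [0.1018 0.0317]
tool shift cm [ 0.0111  3.1398 -4.1884] spin 0.48135155950618946
```

```bash
python3 -m inch '[{"translation":[0,0.2,-0.3],"spin":0.2},{"translation":[0,0.5,-0.6],"spin":0.2},{"translation":[0,0.6,-0.8],"spin":0},{"translation":[0,0.6,-0.8],"spin":0},{"translation":[0,0.6,-0.8],"spin":0},{"translation":[0,0.4,-0.6],"spin":0},{"translation":[0,0.2,-0.2],"spin":0},{"translation":[0,0,0],"spin":0}]'
python3 st.py 0.016 0.046 0.0288 -1.76 j;  python3 - <<'E'
from h import *
T,s=pose(); np.save('T3.npy',T)
im=optics.camera('wrist')[:,:,::-1].copy(); cv2.imwrite('pics/w3.png',im)
E
```

```text
time: 7.12
ee_pos: [0.5568, 0.219, 0.029]
eef_rot: [-0.506, -0.493, 0.508, -0.493]
ft_force: [-0.7, -1.8, 2.9]
width: 0.0447
t 7.125 tcp [0.5568 0.219  0.029 ] yaw -1.6 tilt [-0.0032 -0.0023] F [-0.6932 -1.7686  2.8794] w 0.0447
in jig [ 2.2057 41.7306] Fjig [-0.6386 -1.7891]
tool shift cm [ 0.0193  1.3807 -0.4232] spin 0.15519424058797826
```

View pics/w3.png

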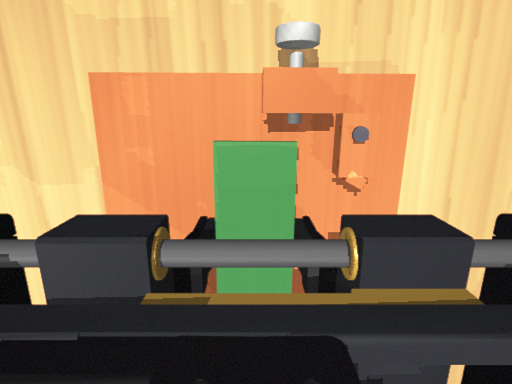

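The plate is held square. The screw tip is at (294,122), the plate's far edge is at row 141, and the short rail's face is near column 336. I'll measure the remaining gaps.

Run:
```python
from h import *
im=cv2.imread('pics/w3.png'); cv2.imwrite('pics/c_w3.png',cv2.resize(im[60:205,205:375],None,fx=4,fy=4,interpolation=cv2.INTER_CUBIC))
```

```text
(no output)
```

View pics/c_w3.png

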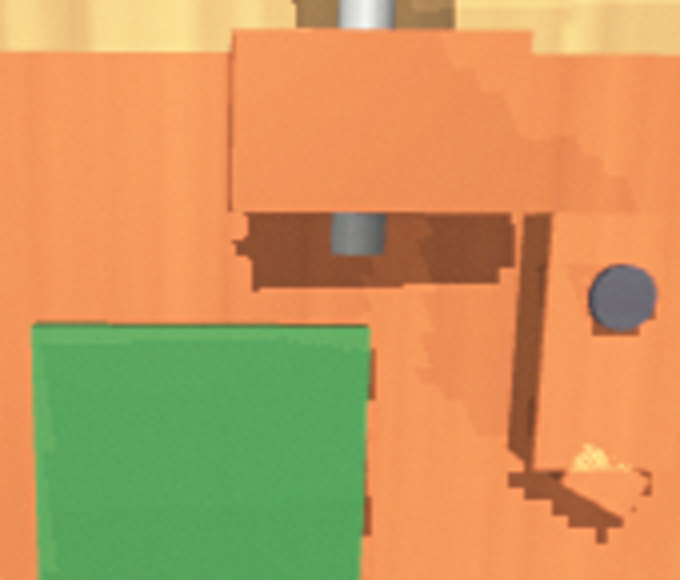

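Run:
```python
from h import *
T=np.load('T3.npy'); K,W=cam('wrist',T)
J=np.array([.5533,.1774]); y=np.radians(-1.76); Rj=np.array([[np.cos(y),-np.sin(y)],[np.sin(y),np.cos(y)]])
def f(p,z): return ((back((np.array(p)+.5)/4-.5+[205,60],K,W,z)[0,:2]-J)@Rj*1000).round(1)
for n,p,z in (('plateL',(34,325),.016),('plateR',(369,327),.016),('plateR2',(361,570),.016),('plateL2',(40,570),.016),('railfoot1',(515,220),.01),('railfoot2',(510,455),.01),('railtop',(548,215),.024),('railtop2',(533,468),.024),('tip lo',(358,254),.011),('tip mid',(358,254),.0145),('stopL',(232,210),.03),('stopR',(515,212),.03)): print(n,f(p,z))
```

```text
plateL [-20.1  95.3]
plateR [24.2 95.2]
plateR2 [24.3 61.7]
plateL2 [-20.4  61.5]
railfoot1 [ 44.  108.9]
railfoot2 [45.5 76.8]
railtop [ 44.5 109.6]
railtop2 [44.9 77.9]
tip lo [ 23.  104.4]
tip mid [ 22.6 104.5]
stopL [  5.6 110. ]
stopR [ 38.9 109.9]
```

The gaps are about 20.7 mm to the rail and 9.2 mm to the tip. I'll slide most of the way and then creep.

```bash
python3 -m inch '[{"translation":[0,0.3,-0.1],"spin":0},{"translation":[0,0.5,-0.2],"spin":0},{"translation":[0,0.5,-0.1],"spin":0},{"translation":[0,0.3,0],"spin":0.1},{"translation":[0,0.1,0],"spin":0},{"translation":[0,0,0],"spin":0}]'
python3 st.py 0.0227 0.047 0.0288 -1.76 j
```

```text
time: 7.92
ee_pos: [0.5742, 0.2234, 0.029]
eef_rot: [-0.506, -0.493, 0.509, -0.492]
ft_force: [-3.5, -0.6, 4.3]
width: 0.0443
t 7.925 tcp [0.5742 0.2234 0.029 ] yaw -1.69 tilt [-0.0048 -0.0013] F [-3.5358 -0.5665  4.2527] w 0.0443
in jig [19.4822 46.6477] Fjig [-3.5167 -0.6749]
tool shift cm [ 0.0187  0.3219 -0.0349] spin 0.06595170500598058
```

```bash
python3 -m inch '[{"translation":[-0.04,0.08,0],"spin":0},{"translation":[0,0.0,0],"spin":0}]'
python3 st.py 0.0227 0.047 0.0288 -1.76 j;  python3 -m inch '[{"translation":[0,0.08,0],"spin":0},{"translation":[0,0.0,0],"spin":0}]'
python3 st.py 0.0227 0.047 0.0288 -1.76 j
```

```text
time: 8.18
ee_pos: [0.5754, 0.2233, 0.029]
eef_rot: [-0.506, -0.493, 0.509, -0.492]
ft_force: [-0.2, -0.1, 1.6]
width: 0.0448
t 8.175 tcp [0.5754 0.2233 0.029 ] yaw -1.7 tilt [-0.0039 -0.0015] F [-0.2243 -0.1315  1.6094] w 0.0448
in jig [20.6677 46.5274] Fjig [-0.2202 -0.1383]
tool shift cm [ 0.0223  0.2034 -0.0471] spin 0.06132202276511434
time: 8.43
ee_pos: [0.5761, 0.2233, 0.029]
eef_rot: [-0.506, -0.493, 0.509, -0.492]
ft_force: [-1.2, -0.0, 0.7]
width: 0.0446
t 8.425 tcp [0.5761 0.2233 0.029 ] yaw -1.7 tilt [-0.0041 -0.0015] F [-1.1747 -0.0047  0.7327] w 0.0446
in jig [21.3828 46.5445] Fjig [-1.174  -0.0408]
tool shift cm [ 0.0227  0.1319 -0.0454] spin 0.06495227241094059
```

```bash
python3 -m inch '[{"translation":[0,0.06,0],"spin":0},{"translation":[0,0.0,0],"spin":0}]'
python3 st.py;  python3 -m inch '[{"translation":[0,0.05,0],"spin":0},{"translation":[0,0.0,0],"spin":0}]'
python3 st.py
```

```text
time: 8.68
ee_pos: [0.5767, 0.2233, 0.029]
eef_rot: [-0.506, -0.493, 0.509, -0.492]
ft_force: [-1.0, 0.7, 1.4]
width: 0.0451
t 8.675 tcp [0.5767 0.2233 0.029 ] yaw -1.7 tilt [-0.0041 -0.0014] F [-0.9557  0.7002  1.3882] w 0.0451
in jig [22.0152 46.5771] Fjig [-0.9767  0.6705]
time: 8.93
ee_pos: [0.5773, 0.2233, 0.029]
eef_rot: [-0.506, -0.493, 0.509, -0.492]
ft_force: [-1.3, -0.3, 0.8]
width: 0.045
t 8.925 tcp [0.5773 0.2233 0.029 ] yaw -1.69 tilt [-0.0041 -0.0014] F [-1.2937 -0.3262  0.8089] w 0.045
in jig [22.5419 46.6113] Fjig [-1.2831 -0.3658]
```

```bash
python3 -m inch '[{"translation":[0,0.04,0],"spin":0},{"translation":[0,0.0,0],"spin":0}]'
python3 st.py;  python3 -m inch '[{"translation":[0,0.04,0],"spin":0},{"translation":[0,0.0,0],"spin":0}]'
python3 st.py
```

```text
time: 9.18
ee_pos: [0.5775, 0.2233, 0.029]
eef_rot: [-0.506, -0.493, 0.509, -0.492]
ft_force: [-1.4, 0.4, 1.4]
width: 0.0448
t 9.175 tcp [0.5775 0.2233 0.029 ] yaw -1.69 tilt [-0.0046 -0.0014] F [-1.374   0.4412  1.4226] w 0.0448
in jig [22.7334 46.6261] Fjig [-1.3869  0.3988]
time: 9.43
ee_pos: [0.5775, 0.2233, 0.029]
eef_rot: [-0.506, -0.494, 0.509, -0.492]
ft_force: [-1.8, 0.3, 2.6]
width: 0.0451
t 9.425 tcp [0.5775 0.2233 0.029 ] yaw -1.68 tilt [-0.0054 -0.0015] F [-1.7747  0.3366  2.6031] w 0.0451
in jig [22.7644 46.6631] Fjig [-1.7842  0.2819]
```

```bash
python3 -m inch '[{"translation":[0,0.08,0],"spin":0},{"translation":[0,0.0,0],"spin":0}]'
python3 st.py
python3 - <<'E'
from h import *
T,s=pose(); np.save('T4.npy',T)
im=optics.camera('wrist')[:,:,::-1].copy(); cv2.imwrite('pics/w4.png',im); cv2.imwrite('pics/c_w4.png',cv2.resize(im[60:205,205:375],None,fx=4,fy=4,interpolation=cv2.INTER_CUBIC))
E
```

```text
time: 9.68
ee_pos: [0.5776, 0.2233, 0.0289]
eef_rot: [-0.505, -0.494, 0.509, -0.491]
ft_force: [-1.5, 0.6, 2.2]
width: 0.0446
t 9.675 tcp [0.5776 0.2233 0.0289] yaw -1.67 tilt [-0.0071 -0.0017] F [-1.4607  0.5844  2.1569] w 0.0446
in jig [22.8572 46.5777] Fjig [-1.478   0.5393]
```

View pics/c_w4.png

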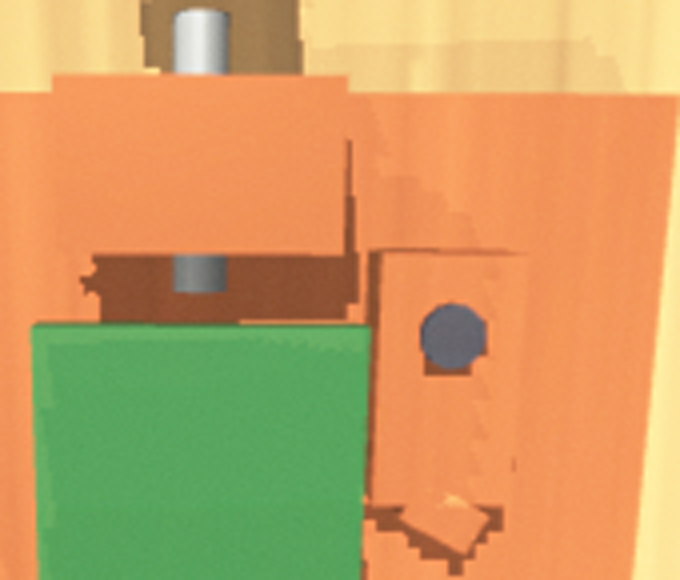

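The plate's right edge is on the rail face (crop column 370) and the tip (crop row 292) is about 4 mm ahead. Now I'll creep toward the screw.

```bash
python3 -m inch '[{"translation":[0,0,-0.1],"spin":0},{"translation":[0,0,-0.1],"spin":0},{"translation":[0,0.0,0],"spin":0}]'
python3 st.py; python3 -m inch '[{"translation":[0,0.02,-0.08],"spin":0},{"translation":[0,0.0,0],"spin":0}]'
python3 st.py
```

```text
time: 10.1
ee_pos: [0.5776, 0.2233, 0.0289]
eef_rot: [-0.505, -0.493, 0.511, -0.491]
ft_force: [-3.4, 0.2, 3.5]
width: 0.045
t 10.1 tcp [0.5776 0.2233 0.0289] yaw -1.75 tilt [-0.008 -0.004] F [-3.4135  0.1633  3.5299] w 0.045
in jig [22.8613 46.6216] Fjig [-3.4169  0.0584]
time: 10.35
ee_pos: [0.5776, 0.2233, 0.0289]
eef_rot: [-0.504, -0.493, 0.511, -0.491]
ft_force: [-3.4, 0.7, 4.1]
width: 0.0448
t 10.35 tcp [0.5776 0.2233 0.0289] yaw -1.77 tilt [-0.0088 -0.0052] F [-3.3689  0.7087  4.1383] w 0.0448
in jig [22.8617 46.6017] Fjig [-3.389   0.6049]
```

```bash
python3 -m inch '[{"translation":[-0.06,-0.03,0],"spin":0},{"translation":[0,0,0],"spin":0}]'
python3 st.py; python3 -m inch '[{"translation":[0,0,-0.12],"spin":0},{"translation":[0,0.0,0],"spin":0}]'
python3 st.py
```

```text
time: 10.6
ee_pos: [0.5776, 0.2234, 0.0291]
eef_rot: [-0.504, -0.493, 0.511, -0.492]
ft_force: [-1.9, -1.2, 0.1]
width: 0.0449
t 10.6 tcp [0.5776 0.2234 0.0291] yaw -1.76 tilt [-0.008  -0.0052] F [-1.8663 -1.2355  0.1216] w 0.0449
in jig [22.834  46.7545] Fjig [-1.8275 -1.2922]
time: 10.85
ee_pos: [0.5776, 0.2242, 0.0289]
eef_rot: [-0.504, -0.493, 0.511, -0.492]
ft_force: [-2.6, -0.7, 1.7]
width: 0.0451
t 10.85 tcp [0.5776 0.2242 0.0289] yaw -1.78 tilt [-0.0082 -0.0058] F [-2.5811 -0.674   1.6725] w 0.0451
in jig [22.8523 47.5094] Fjig [-2.5591 -0.7529]
```

```bash
python3 -m inch '[{"translation":[-0.03,-0.02,-0.12],"spin":0},{"translation":[-0.01,0.0,-0.1],"spin":0}]'
python3 st.py; python3 -m inch '[{"translation":[-0.02,0,-0.12],"spin":0}]'
python3 st.py
```

```text
time: 11.1
ee_pos: [0.5776, 0.2267, 0.0292]
eef_rot: [-0.504, -0.493, 0.511, -0.492]
ft_force: [-1.5, -0.9, -1.1]
width: 0.045
t 11.1 tcp [0.5776 0.2267 0.0292] yaw -1.78 tilt [-0.0078 -0.0056] F [-1.5054 -0.9012 -1.0713] w 0.045
in jig [22.7739 50.0705] Fjig [-1.477 -0.947]
time: 11.22
ee_pos: [0.5776, 0.228, 0.0294]
eef_rot: [-0.504, -0.493, 0.511, -0.492]
ft_force: [-1.1, -4.6, -1.2]
width: 0.0448
t 11.225 tcp [0.5776 0.228  0.0294] yaw -1.77 tilt [-0.0078 -0.0057] F [-1.1339 -4.6415 -1.1891] w 0.0448
in jig [22.7816 51.346 ] Fjig [-0.9909 -4.6741]
```

The reaction along jig y is 4.7 N, so the screw has been touched (expected at y of about 51). I'll keep a light press on it.

```bash
python3 -m inch '[{"translation":[0,0.01,-0.08],"spin":0}]'
python3 st.py; python3 -m inch '[{"translation":[0,0.01,-0.08],"spin":0}]'
python3 st.py;python3 -m inch '[{"translation":[0,0.01,-0.08],"spin":0}]'
python3 st.py
```

```text
time: 11.35
ee_pos: [0.5777, 0.2281, 0.0292]
eef_rot: [-0.504, -0.492, 0.512, -0.492]
ft_force: [-1.3, -5.6, -1.1]
width: 0.0447
t 11.35 tcp [0.5777 0.2281 0.0292] yaw -1.79 tilt [-0.0082 -0.0068] F [-1.3286 -5.5802 -1.1232] w 0.0447
in jig [22.825  51.3912] Fjig [-1.1566 -5.6183]
time: 11.48
ee_pos: [0.5777, 0.228, 0.029]
eef_rot: [-0.504, -0.492, 0.512, -0.492]
ft_force: [-2.8, -4.6, 1.2]
width: 0.0448
t 11.475 tcp [0.5777 0.228  0.029 ] yaw -1.83 tilt [-0.0088 -0.0079] F [-2.8481 -4.5688  1.1795] w 0.0448
in jig [22.8082 51.3537] Fjig [-2.7064 -4.6541]
time: 11.6
ee_pos: [0.5777, 0.2281, 0.029]
eef_rot: [-0.503, -0.492, 0.513, -0.492]
ft_force: [-3.8, -5.2, 1.7]
width: 0.045
t 11.6 tcp [0.5777 0.2281 0.029 ] yaw -1.86 tilt [-0.0093 -0.0088] F [-3.8423 -5.182   1.739 ] w 0.045
in jig [22.8526 51.4025] Fjig [-3.6814 -5.2975]
```

Run:
```python
from h import *
T,s=pose(); np.save('T5.npy',T)
im=optics.camera('wrist')[:,:,::-1].copy(); cv2.imwrite('pics/w5.png',im); cv2.imwrite('pics/c_w5.png',cv2.resize(im[60:205,205:375],None,fx=4,fy=4,interpolation=cv2.INTER_CUBIC))
```

```text
(no output)
```

View pics/c_w5.png

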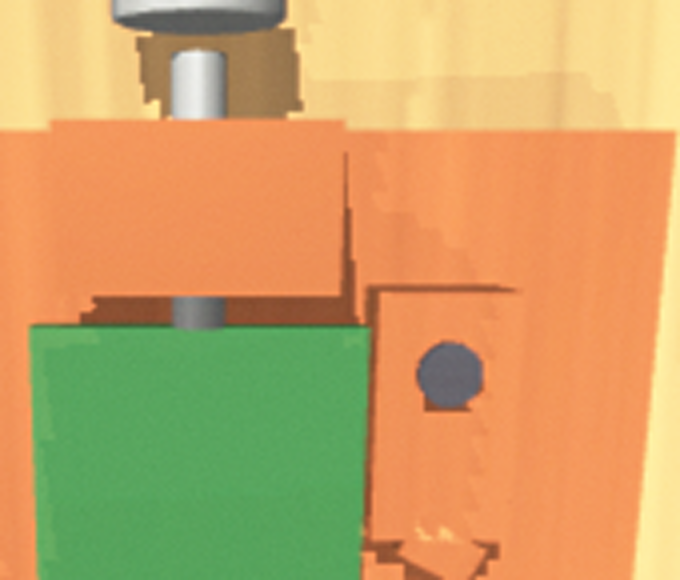

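The plate's far edge is on the screw tip (crop (200,326)) and its right edge is parallel to and on the rail. I'll firm the grip, ease off and lift straight up.

```bash
python3 -m inch '[{"translation":[0,-0.03,0.05],"spin":0},{"translation":[0,0,0],"spin":0},{"translation":[0,0,0],"spin":0}]' 1 15
python3 st.py; python3 -m inch '[{"translation":[-0.3,0,0],"spin":0},{"translation":[-0.8,0,0],"spin":0},{"translation":[-1,0,0],"spin":0},{"translation":[-1.5,0,0],"spin":0},{"translation":[-2,0,0],"spin":0},{"translation":[-2,0,0],"spin":0},{"translation":[-1,0,0],"spin":0},{"translation":[0,0,0],"spin":0}]'
python3 st.py .5665 -.1743 .13 13.8;  python3 - <<'E'
from h import *
T,s=pose(); np.save('T6.npy',T)
im=optics.camera('wrist')[:,:,::-1].copy(); cv2.imwrite('pics/w6.png',im)
E
```

```text
time: 12.02
ee_pos: [0.5777, 0.228, 0.0291]
eef_rot: [-0.504, -0.492, 0.512, -0.492]
ft_force: [-1.4, -2.5, -0.3]
width: 0.0448
t 12.025 tcp [0.5777 0.228  0.0291] yaw -1.86 tilt [-0.0087 -0.0081] F [-1.3551 -2.471  -0.3441] w 0.0448
in jig [22.7849 51.3366] Fjig [-1.2786 -2.5114]
time: 13.02
ee_pos: [0.58, 0.2313, 0.1238]
eef_rot: [-0.506, -0.492, 0.509, -0.492]
ft_force: [-0.4, 0.2, -1.5]
width: 0.0448
t 13.025 tcp [0.58   0.2313 0.1238] yaw -1.78 tilt [-0.0031 -0.0031] F [-0.3698  0.1768 -1.4671] w 0.0448
in jig [24.9884 54.682 ] Fjig [-0.3751  0.1654]
tool shift cm [-0.4923 -0.0838 40.5829] spin -15.584578410299489
```

View pics/w6.png

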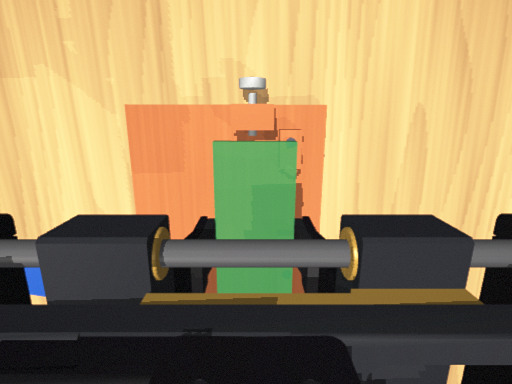

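The plate was lifted square from the corner and the tool tilt has relaxed. I'll carry it high, past the viewer, so the wrist camera can measure the frame line.

```bash
python3 -m inch '[{"translation":[-1.5,0,1],"spin":0},{"translation":[-2,0,3],"spin":0},{"translation":[-2,0,4.5],"spin":0},{"translation":[-2,0,5],"spin":0},{"translation":[-2,0,5],"spin":0},{"translation":[-2,0,5],"spin":0},{"translation":[-2,0,5],"spin":0},{"translation":[-1.5,0,5],"spin":0},{"translation":[-1,0,5],"spin":0},{"translation":[-1,0,5],"spin":0},{"translation":[0,0,4],"spin":0},{"translation":[0,0,2],"spin":0},{"translation":[0,0,1],"spin":-3},{"translation":[0,0,0],"spin":-6},{"translation":[0,0,0],"spin":-5},{"translation":[0,0,0],"spin":-2},{"translation":[0,0,0],"spin":0},{"translation":[0,0,0],"spin":0}]'
python3 st.py .5665 -.1743 .13 13.8;  python3 - <<'E'
from h import *
T,s=pose(); np.save('T7.npy',T)
im=optics.camera('wrist')[:,:,::-1].copy(); cv2.imwrite('pics/w7.png',im)
E
```

```text
time: 15.32
ee_pos: [0.5526, -0.3025, 0.3071]
eef_rot: [0.432, 0.557, -0.44, 0.556]
ft_force: [-0.1, -0.0, -0.8]
width: 0.045
t 15.325 tcp [ 0.5526 -0.3025  0.3071] yaw 13.83 tilt [-0.0088 -0.0073] F [-0.1017 -0.0406 -0.8171] w 0.045
in jig [  14.03   -479.6893] Fjig [-0.1004 -0.0437]
tool shift cm [ 17.6035   4.5969 -12.2032] spin 0.027334085735288838
```

View pics/w7.png

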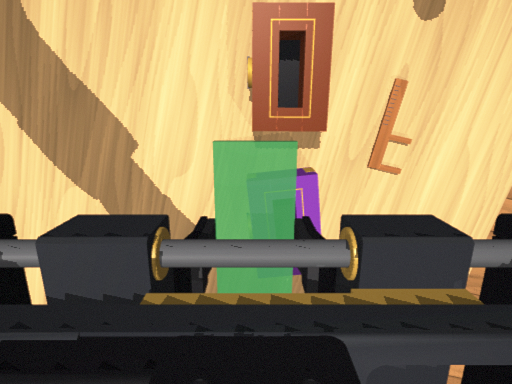

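The wrist view shows the mahogany viewer upright at (290,67), with the frame line from (271,18) to (313,118). The plate is held square at (255,215).

Run:
```python
import cv2
im=cv2.imread('pics/w7.png'); cv2.imwrite('pics/c_w7.png',cv2.resize(im[0:140,240:345],None,fx=4.2,fy=4.2,interpolation=cv2.INTER_CUBIC))
cv2.imwrite('pics/c_w7b.png',cv2.resize(im[130:215,200:310],None,fx=5,fy=5,interpolation=cv2.INTER_CUBIC))
```

```text
(no output)
```

View pics/c_w7.png

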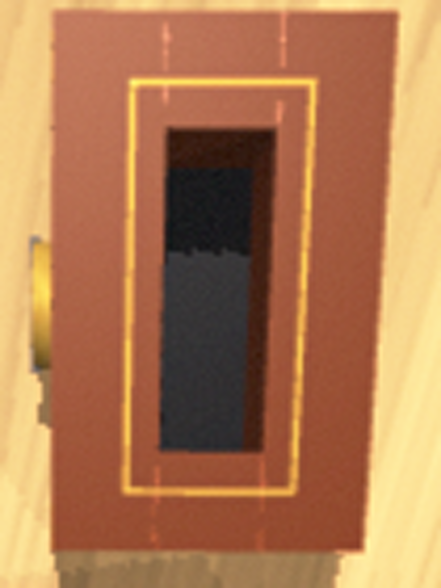

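View pics/c_w7b.png

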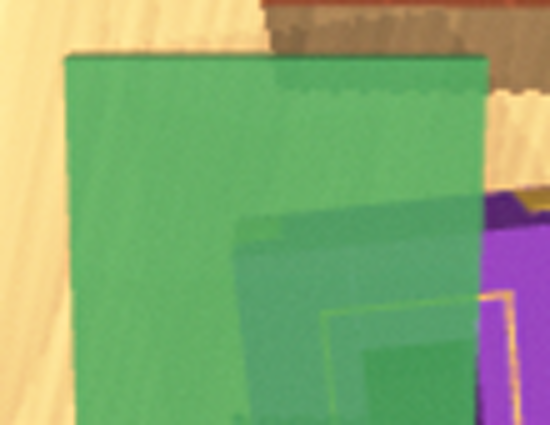

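Run:
```python
from h import *
T=np.load('T7.npy'); K,W=cam('wrist',T)
def box(a,b,z): return np.array([[a/2,b/2,z],[a/2,-b/2,z],[-a/2,-b/2,z],[-a/2,b/2,z]])
def cr(p,f,o): return (np.array(p,float)+.5)/f-.5+np.array(o)
f=(box(.051,.113,.055),cr([(315,82),(295,491),(127,491),(132,82)],4.2,(240,0)),K,W)
o=(box(.098,.15,.055),cr([(397,12),(363,550),(52,550),(54,10)],4.2,(240,0)),K,W)
w=(box(.032,.09,.055),cr([(276,128),(263,452),(160,452),(167,128)],4.2,(240,0)),K,W)
for n,q in (('frame',[f]),('outer',[o]),('window',[w]),('all',[f,o,w])):
    x,r_=fitpose(q,[.5665,-.174,.24]); print(n,x,np.degrees(x[2]),np.abs(r_).max())
# plate in tool frame
C=optics.camera_model('wrist')['tool_from_camera']
for p in ((66,58),(487,58),(475,425),(75,425)):
    uv=cr(p,5,(200,130)); d=C[:3,:3]@np.r_[(uv-K[:2,2])/K[0,0],1]; t=(.013-C[0,3])/d[0]; print('plate tool',(C[:3,3]+d*t)*1000)
print(T[:3,:3])
```

```text
frame [ 0.5657 -0.1756  0.2395] 13.722352975942282 0.5315554545369423
outer [ 0.5654 -0.1757  0.2362] 13.532251248124336 0.5672452664118168
window [ 0.5656 -0.1758  0.2391] 13.698955886124764 0.2513160391387146
all [ 0.5656 -0.1757  0.2376] 13.611261177511427 0.6192016460042851
plate tool [ 13.     -22.4231 -53.6336]
plate tool [ 13.      22.1308 -53.6059]
plate tool [ 13.      22.2191 -12.6497]
plate tool [ 13.     -22.8641 -12.6742]
[[-0.0088  0.971   0.239 ]
 [-0.0073  0.239  -0.971 ]
 [-0.9999 -0.0103  0.005 ]]
```

```bash
python3 -m inch '[{"translation":[1,1,-3],"spin":0},{"translation":[3,1,-3.5],"spin":0},{"translation":[3,1,-3],"spin":0},{"translation":[3,1,-2],"spin":0},{"translation":[3,0.6,-0.6],"spin":0},{"translation":[2.5,0,0],"spin":0},{"translation":[1,0,0],"spin":0},{"translation":[0,0,0],"spin":0}]'
python3 st.py .566 -.1752 .095 13.65
```

```text
time: 16.38
ee_pos: [0.5681, -0.1709, 0.1373]
eef_rot: [0.434, 0.556, -0.441, 0.556]
ft_force: [0.3, 0.2, -0.7]
width: 0.0447
t 16.375 tcp [ 0.5681 -0.1709  0.1373] yaw 13.58 tilt [-0.0069 -0.0084] F [ 0.2786  0.1713 -0.6848] w 0.0447
in jig [  25.4835 -347.6633] Fjig [0.2732 0.1797]
tool shift cm [ 4.2326 -0.2683  0.3427] spin -0.06862689711585013
```

```bash
python3 -m inch '[{"translation":[1.5,-0.27,0.34],"spin":0},{"translation":[1.5,0,0],"spin":0},{"translation":[1,0,0],"spin":0},{"translation":[0.2,0,0],"spin":0},{"translation":[0,0,0],"spin":0}]'
python3 st.py .566 -.1752 .078 13.65;  python3 - <<'E'
from h import *
T,s=pose(); np.save('T8.npy',T)
im=optics.camera('wrist')[:,:,::-1].copy(); cv2.imwrite('pics/w8.png',im)
cv2.imwrite('pics/c_w8.png',cv2.resize(im[60:220,175:340],None,fx=3.7,fy=3.7,interpolation=cv2.INTER_CUBIC))
E
```

```text
time: 17.0
ee_pos: [0.5667, -0.1765, 0.0943]
eef_rot: [0.434, 0.555, -0.441, 0.556]
ft_force: [0.2, -0.6, -0.7]
width: 0.0448
t 17.0 tcp [ 0.5667 -0.1765  0.0943] yaw 13.51 tilt [-0.0043 -0.009 ] F [ 0.1596 -0.5892 -0.6918] w 0.0448
in jig [  24.2621 -353.3357] Fjig [ 0.1776 -0.584 ]
tool shift cm [ 1.6258 -0.0271 -0.1566] spin -0.1443450706766196
```

View pics/c_w8.png

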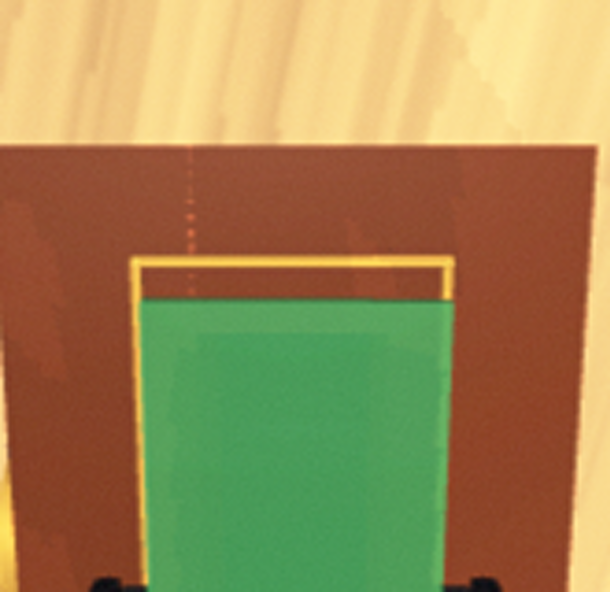

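The plate sits square inside the frame line: the line's top is at crop row 262 and its left edge at column 133. I'll correct slightly and descend.

```bash
python3 -m inch '[{"translation":[0.5,-0.03,-0.15],"spin":0},{"translation":[0.7,0,0],"spin":0},{"translation":[0.2,0,0],"spin":0},{"translation":[0,0,0],"spin":0}]'
python3 st.py .566 -.1752 .074 13.65;  python3 - <<'E'
from h import *
T,s=pose(); np.save('T9.npy',T)
im=optics.camera('wrist')[:,:,::-1].copy(); cv2.imwrite('pics/w9.png',im)
cv2.imwrite('pics/c_w9.png',cv2.resize(im[60:220,175:340],None,fx=3.7,fy=3.7,interpolation=cv2.INTER_CUBIC))
E
```

```text
time: 17.55
ee_pos: [0.5664, -0.175, 0.0799]
eef_rot: [0.434, 0.554, -0.441, 0.556]
ft_force: [0.2, 0.2, -0.1]
width: 0.0447
t 17.55 tcp [ 0.5664 -0.175   0.0799] yaw 13.53 tilt [-0.0032 -0.0089] F [ 0.1762  0.2045 -0.1445] w 0.0447
in jig [  23.9089 -351.8102] Fjig [0.1699 0.2098]
tool shift cm [ 0.5937 -0.0403  0.0076] spin -0.12404433585295394
```

View pics/c_w9.png

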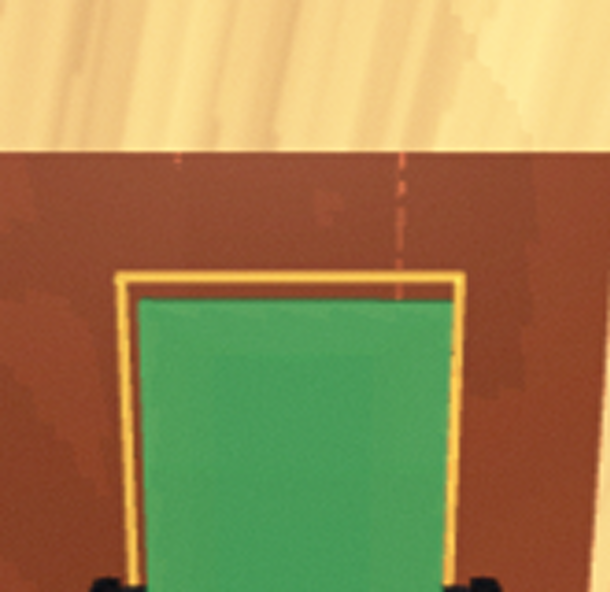

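```bash
python3 -m inch '[{"translation":[0.2,-0.06,0],"spin":0},{"translation":[0.15,0,0],"spin":0},{"translation":[0,0,0],"spin":0}]'
python3 st.py .566 -.1752 .074 13.65; python3 -m inch '[{"translation":[0.1,0,0],"spin":0},{"translation":[0,0,0],"spin":0}]'
python3 st.py .566 -.1752 .074 13.65
```

```text
time: 17.98
ee_pos: [0.566, -0.1753, 0.0766]
eef_rot: [0.435, 0.554, -0.441, 0.557]
ft_force: [-0.6, -0.1, -1.6]
width: 0.0446
t 17.975 tcp [ 0.566  -0.1753  0.0766] yaw 13.52 tilt [-0.0026 -0.009 ] F [-0.6069 -0.1267 -1.6095] w 0.0446
in jig [  23.4959 -352.1052] Fjig [-0.6027 -0.1453]
tool shift cm [ 0.2573  0.0055 -0.0073] spin -0.1262158780553051
time: 18.23
ee_pos: [0.566, -0.1753, 0.0756]
eef_rot: [0.435, 0.554, -0.441, 0.557]
ft_force: [-0.2, 0.1, -0.8]
width: 0.0444
t 18.225 tcp [ 0.566  -0.1753  0.0756] yaw 13.52 tilt [-0.0025 -0.009 ] F [-0.1758  0.1053 -0.8031] w 0.0444
in jig [  23.5455 -352.1082] Fjig [-0.179   0.0998]
tool shift cm [ 0.1558  0.0003 -0.0081] spin -0.1260785318985569
```

```bash
python3 -m inch '[{"translation":[0.06,0,0],"spin":0},{"translation":[0,0,0],"spin":0}]'
python3 st.py ; python3 -m inch '[{"translation":[0.06,0,0],"spin":0},{"translation":[0,0,0],"spin":0}]'
python3 st.py;  python3 -m inch '[{"translation":[0.06,0,0],"spin":0},{"translation":[0,0,0],"spin":0}]'
python3 st.py
```

```text
time: 18.48
ee_pos: [0.566, -0.1753, 0.0749]
eef_rot: [0.435, 0.554, -0.441, 0.557]
ft_force: [-0.5, -0.2, -0.8]
width: 0.0447
t 18.475 tcp [ 0.566  -0.1753  0.0749] yaw 13.52 tilt [-0.0024 -0.009 ] F [-0.4982 -0.2367 -0.8434] w 0.0447
in jig [  23.5537 -352.1579] Fjig [-0.4907 -0.2519]
time: 18.73
ee_pos: [0.566, -0.1753, 0.0743]
eef_rot: [0.435, 0.554, -0.441, 0.557]
ft_force: [0.4, 0.5, -0.5]
width: 0.0445
t 18.725 tcp [ 0.566  -0.1753  0.0743] yaw 13.52 tilt [-0.0024 -0.009 ] F [ 0.367   0.4557 -0.4836] w 0.0445
in jig [  23.5732 -352.1851] Fjig [0.3529 0.4668]
time: 18.98
ee_pos: [0.5661, -0.1754, 0.074]
eef_rot: [0.435, 0.554, -0.441, 0.557]
ft_force: [-0.7, -0.0, 0.5]
width: 0.0449
t 18.975 tcp [ 0.5661 -0.1754  0.074 ] yaw 13.52 tilt [-0.0023 -0.0089] F [-0.6793 -0.0361  0.4772] w 0.0449
in jig [  23.6063 -352.202 ] Fjig [-0.6779 -0.057 ]
```

```bash
python3 -m inch '[{"translation":[0.05,0,0],"spin":0}]'
python3 st.py;  python3 - <<'E'
from h import *
im=optics.camera('wrist')[:,:,::-1].copy(); cv2.imwrite('pics/w10.png',im)
cv2.imwrite('pics/c_w10.png',cv2.resize(im[60:220,175:340],None,fx=3.7,fy=3.7,interpolation=cv2.INTER_CUBIC))
E
```

```text
time: 19.1
ee_pos: [0.5661, -0.1754, 0.0739]
eef_rot: [0.435, 0.554, -0.441, 0.557]
ft_force: [-2.9, 1.5, 8.6]
width: 0.0443
t 19.1 tcp [ 0.5661 -0.1754  0.0739] yaw 13.52 tilt [-0.0022 -0.0087] F [-2.8749  1.5496  8.5988] w 0.0443
in jig [  23.6651 -352.2019] Fjig [-2.9212  1.4605]
```

View pics/c_w10.png

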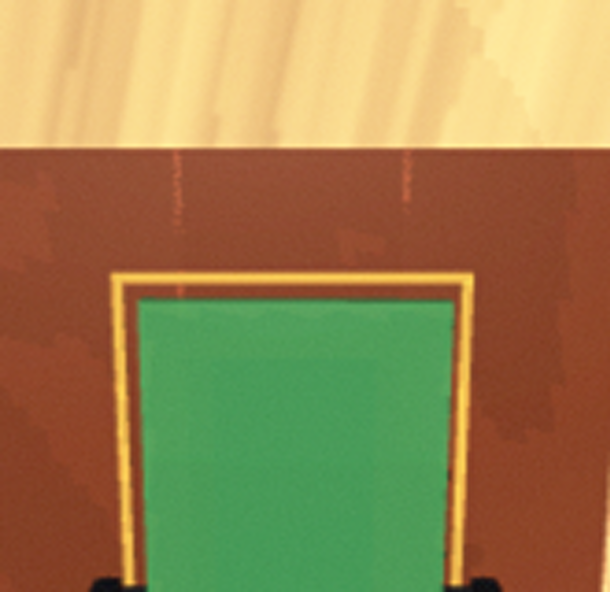

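Contact is felt (8.6 N), and the plate lies centred in the frame line with even margins (crop gaps about 13 px left, 10 px right). I'll relax slightly and release.

```bash
python3 -m inch '[{"translation":[-0.01,0,0],"spin":0}]' - 5 ; python3 st.py; python3 -m inch '[{"translation":[0,0,0],"spin":0},{"translation":[0,0,0],"spin":0},{"translation":[0,0,0],"spin":0},{"translation":[0,0,0],"spin":0},{"translation":[0,0,0],"spin":0},{"translation":[0,0,0],"spin":0}]' 0.3 ; python3 st.py
```

```text
time: 19.27
ee_pos: [0.5661, -0.1754, 0.074]
eef_rot: [0.435, 0.554, -0.441, 0.557]
ft_force: [0.1, 0.2, -1.1]
width: 0.0449
t 19.275 tcp [ 0.5661 -0.1754  0.074 ] yaw 13.52 tilt [-0.0021 -0.0087] F [ 0.0515  0.2459 -1.0656] w 0.0449
in jig [  23.6625 -352.2194] Fjig [0.0439 0.2474]
time: 20.02
ee_pos: [0.5663, -0.1754, 0.0738]
eef_rot: [0.435, 0.554, -0.441, 0.557]
ft_force: [-0.4, 0.4, 0.8]
width: 0.061
t 20.025 tcp [ 0.5663 -0.1754  0.0738] yaw 13.52 tilt [-0.0018 -0.009 ] F [-0.3803  0.3677  0.8281] w 0.061
in jig [  23.8406 -352.2563] Fjig [-0.3914  0.3559]
```

```bash
python3 -m inch '[{"translation":[-0.5,0,0],"spin":0},{"translation":[-1,0,0],"spin":0},{"translation":[-3,0,0],"spin":0},{"translation":[-4,0,0],"spin":0},{"translation":[-4,0,0],"spin":0},{"translation":[-4,0,2],"spin":0},{"translation":[-2,0,4],"spin":0},{"translation":[0,0,4],"spin":0},{"translation":[0,0,2],"spin":0},{"translation":[0,0,0],"spin":0}]'; python3 st.py
python3 - <<'E'
from h import *
T,s=pose(); np.save('T11.npy',T)
im=optics.camera('wrist')[:,:,::-1].copy(); cv2.imwrite('pics/w11.png',im)
im=optics.camera('scene')[:,:,::-1].copy(); cv2.imwrite('pics/s11.png',im)
E
```

```text
time: 21.28
ee_pos: [0.5955, -0.2933, 0.2736]
eef_rot: [0.435, 0.552, -0.439, 0.559]
ft_force: [-0.3, -0.2, -0.2]
width: 0.0609
t 21.275 tcp [ 0.5955 -0.2933  0.2736] yaw 13.61 tilt [ 0.0038 -0.0108] F [-0.2986 -0.2278 -0.242 ] w 0.0609
in jig [  56.5937 -469.2085] Fjig [-0.2915 -0.2369]
```

View pics/w11.png

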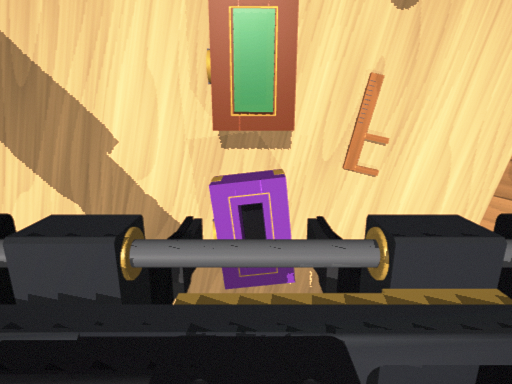

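View pics/s11.png

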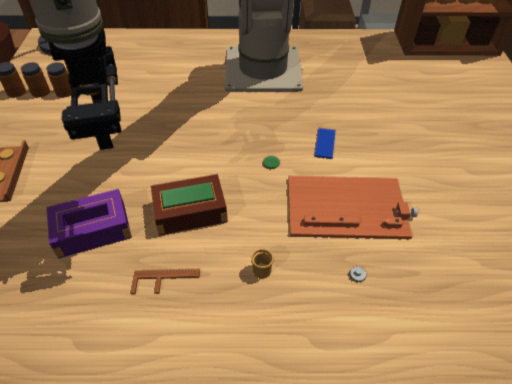

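The plate lies inside the frame line on the viewer (wrist view (253,60)), and the bystanders look unmoved. One numeric check of the centring before I hand in.

```bash
python3 - <<'E'
from h import *
T=np.load('T11.npy'); K,W=cam('wrist',T); im=cv2.imread('pics/w11.png')
c,d,y=rect(back(biggest(green(im)),K,W,.061)); print('plate',c,d,y+90)
cv2.imwrite('pics/c_w11.png',cv2.resize(im[0:140,200:305],None,fx=4.2,fy=4.2,interpolation=cv2.INTER_CUBIC))
hsv=cv2.cvtColor(im,cv2.COLOR_BGR2HSV).astype(int); m=(hsv[...,0]>12)&(hsv[...,0]<32)&(hsv[...,1]>120)&(hsv[...,2]>120); m[:,:222]=0; m[:,284:]=0; m[122:]=0
b=biggest(m); print('frame line',len(b),rect(back(b,K,W,.055)))
E
python3 - <<'E'
import cv2
a=cv2.imread('pics/scene0.png').astype(int); b=cv2.imread('pics/s11.png').astype(int)
import numpy as np
for n,(r0,r1,c0,c1) in dict(tube=(245,285,245,280),caliper=(262,298,125,205),blank=(152,172,258,285),wheel=(262,288,345,372)).items():
    print(n,np.abs(a-b)[r0:r1,c0:c1].mean().round(2))
E
```

```text
plate [ 566.7426 -179.3   ] [44.18122100830078, 98.41869354248047] 12.770012
frame line 310 (array([ 565.0953, -175.6887]), [54.49913787841797, 114.81422424316406], np.float32(-76.43809))
tube 3.22
caliper 3.59
blank 3.96
wheel 3.89
```

View pics/c_w11.png

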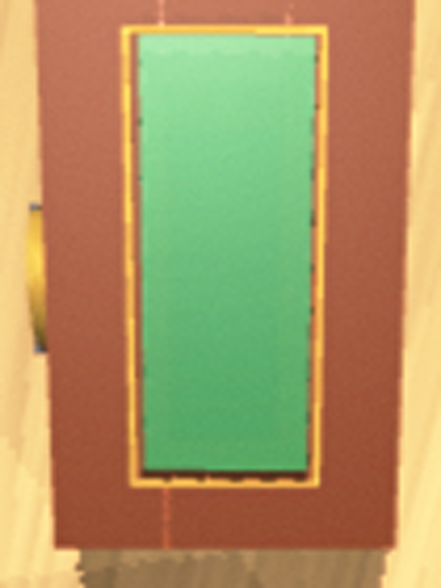

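The automatic mask lost the pale far end of the plate: it measured 98 mm long instead of 107. I'll redo the check with the plate's corners from the crop.

Run:
```python
from h import *
T=np.load('T11.npy'); K,W=cam('wrist',T)
cr=lambda p:(np.array(p,float)+.5)/4.2-.5+[200,0]
def box(a,b,z): return np.array([[a/2,b/2,z],[a/2,-b/2,z],[-a/2,-b/2,z],[-a/2,b/2,z]])
for n,M,p in (('plate',box(.045,.107,.061),[(316,36),(308,470),(143,470),(137,36)]),('frame',box(.0505,.1125,.055),[(325,30),(317,485),(133,485),(126,30)])):
    x,q=fitpose([(M,cr(p),K,W)],[.566,-.175,.24]); print(n,x,np.degrees(x[2]),np.abs(q).max())
```

```text
plate [ 0.5657 -0.1755  0.2343] 13.423245672403768 0.3482583579275058
frame [ 0.5655 -0.1759  0.2353] 13.480629861294664 0.8965355714024525
```

The plate and frame centres agree within 0.5 mm and 0.1°. Handing in.

Run:
```python
from bench import close_job
print(close_job())
```

```text
the job is handed in; nothing more can be done
None
```

The job is handed in. The green plate now lies on the mahogany viewer, released and centred over the window; no verdict is reported, so I only have my own checks.

- **Slide to the corner:** I gripped the plate at about 6 N and slid it along the bed to the rail through the finger notch. I then pressed it on the screw tip at about 4.6–5.6 N for roughly 0.4 s. The wrist picture showed it flush on both rail and tip.
- **Transfer:** I lifted it straight up from the corner, carried it over and set it down with a light touch, about 9 N at contact. Then I let go and moved the arm clear.
- **Last checks:** By a wrist-camera corner fit, the plate's centre is within about 0.5 mm of the frame line's centre and within 0.1° of its direction. The bystanders look unmoved in the scene picture; I did not measure their positions.
- **A check that disagreed:** The first automatic colour mask gave a centre about 4 mm off. It had cut off the pale far end of the plate, measuring 98 mm instead of 107 mm. I replaced it with the corner fit above.
- **A hitch on the way:** The creep toward the screw stuck briefly through friction and tilted the tool about 0.5°. Easing off the rail freed it.

The job took about 21 s of the 54 s allowed.

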